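Switch off the parts cleaner and hold its stuck lid ajar to vent

TASK

The heated parts cleaner on the van's workbench has to be vented. First turn its heat knob fully anticlockwise to its end stop (off); then take the lift-off lid by its handle, pull it straight up free of its sticky seal and hold it level just above the opening, 3 to 5 cm up, without flinging it high. Finish while still holding the lid there, clear of the tank, and leave the can, the jar and the wrench alone.

Things in the scene. Friction and masses are not known exactly. Their poses are not given: they have to be found in the camera images.
- tank: The parts cleaner, fixed: a box 220 mm deep (its x) by 320 wide (its y) by 130 high. Origin: centre of its underside, on the bench. Its x points from its front (robot side) to its back, z up. Its right part seen from the robot (its y -160 to +30 mm) is the steel tank under the lid; its left part (y +30 to +160) is the grey control deck, 130 mm high, with the knob on top
- heat_knob_grip (a point): Point on the heat knob's upright turning axis at grip height, 167 mm above the bench, 37 above the deck, at -20, +95 mm in the tank's x, y. Black knob: a disc of radius 22 mm with an upright grip bar across it, 42 mm long, 14 thick, its top 7 mm above this point, its foot 23 mm below. The point's x lies along the bar and turns with it. It takes about 0.06 N m to turn
- heat_knob (a joint): Angle of the heat knob, rad: 0 is off, the anticlockwise end stop; it grows clockwise seen from above, up to 4.7, and starts between 0.9 and 2.6. At 0 the bar lies along the tank's x and its white mark points to the front; seen from above the bar's yaw is the tank's yaw minus this angle. The knob stays where it is left
- lid_handle (a point): Middle of the bar of the lid's handle, over the lid's centre, 35 mm above the lid's top face (175 mm above the bench when shut; then at 0, -65 mm in the tank's x, y). A black round bar 14 mm thick, 124 mm long, along the tank's y axis (this point's y), with a leg at each end; 28 mm is free below the bar
- can_mid (a point): Centre of an upright spray can, bare metal, 58 mm across, 150 mm high, loose; leave it alone
- jar_mid (a point): Centre of an upright white jar with a lid, 68 mm across, 80 mm high, loose; leave it alone
- wrench_mid (a point): Middle of a steel wrench, 180 mm long, 8 mm thick, lying flat and loose along this point's x axis; leave it alone
- lid: The lid: a loose steel plate 216 x 186 x 10 mm on the tank's rim, 0.4 to 0.65 kg, no hinge, with a skirt 26 mm deep below. Origin: centre of the plate's underside, 45 mm below the handle bar's middle. Its rubber seal needs 12 to 19 N upward (weight included) to break, in the first few mm; by 15 mm of lift it has let go and only the weight is left. Released, the lid falls back onto the seal

How it is judged:
By the outcome, as a careful person would: the job done as asked, in the order asked, and still so for the second after the job is handed in, while the arm keeps its last pose, push and grip.
It also fails if it takes over 61 s, if anything falls off the work surface, if the arm or the gripper's body presses on something with over 40 N, if the wrist force passes 120 N, or if a joint passes its speed limit or range.

ROBOT

A 6-joint arm with a two-finger parallel gripper is mounted at the origin on the work surface. World frame = base frame: x ahead of the robot, y to its left, z up, the work surface at z = 0. Lengths are in m, angles in rad, forces in N, time in s.
With the tool pointing down it reaches from about 0.35 to 0.775 m from the base axis. Payload 7.3 kg.
Tool frame: the origin (TCP) lies at the very end of the fingers, on their centre line; the grasp point (between the pads) lies 19 mm behind it; z points along the fingers, y is the line along which they close (so a half turn about z gives the same grasp; the last joint's range is limited). The gripper opens to 92 mm and grips with 3 to 60 N. Pads are 19 mm wide; open, the fingers measure 130 mm over their backs; the gripper's body (75 mm by 190 mm) begins 47 mm behind the grasp point.
Start: joints at [-1.257, 0.342, 1.524, -0, 1.275, -0.146], TCP at [0.233, -0.47, 0.227] pointing down, gripper open.
Joint ranges: [-2.53, 2.53], [-0.77, 2.02], [0.04, 2.7], [-1, 4.14], [0.28, 2.66], [-3.11, 3.11]. Speed limits (rad/s): [2.57, 2.57, 3.14, 3.14, 3.14, 3.14].

INTERFACE

Orientations are given as [roll, pitch, yaw] about the fixed x, y, z axes, in that order (R = Rz(yaw) Ry(pitch) Rx(roll)).
In Python, from cell import robot gives the robot as it stands.
- The arm moves only by the tool apply_moves, never from a script. Its argument "motion" is text: rows parted by semicolons, each of 7 numbers parted by spaces: the opening in per cent of the stroke, from 0 (shut) to 100 (fully open), then the shift along the tool's x, y, z in cm, then the turn, a rotation vector about the tool's x, y, z in rad. A call has 1 to 20 rows; each row shifts and turns the commanded pose from where the row before left it, along the tool's axes as they then stand; what a row does not reach is not made up. A row lasts 1/8 s, in which the tool goes at most 62.5 mm and 10.7 degrees, less where a joint would pass 70% of its speed; a pose out of reach is approached as far as the arm can. A call with a gripper value outside its range is refused whole. The fingers move at their own pace and stop on an object; "force" is the grip in N (left out, the last holds). Time passes only in rows, so rows that do not move let the fingers close. It gives the time, the measured TCP pose, the force, the opening and the grip force at its end, in the units of the state.
- robot.observe(): the state, without advancing time (a new reading comes with each control period).
- robot.read_camera(name): name is "scene" or "side" or "wrist"; returns a dict with "img" (384x512x3 uint8, red, green, blue), "fovy" (degrees; the focal length in pixels is half the picture's height over the tangent of half this angle, whatever the lens; pixels are square), "cx", "cy" (the principal point, pixels), "R" (3x3) and "t" (3): a world point X has camera coordinates R X + t; the wrist camera has in their place "hand_eye" (4x4, takes a point from camera to tool coordinates, whose origin is the TCP and whose axes are the flange's). Camera axes: x right, y down, z forward; pixel columns grow to the right and rows downward; lengths in m; the calibration is good to about 2 mm. A picture is of the moment at which its call begins: read the wrist's pose just before it. There is no depth.
- robot.hand_in(): hands the job in; it is judged then, once.
Trained networks look in a picture, given as the dict that the camera call returned (one of the last four; its "shot" number tells which), for a name from the list of things; names that differ only in an ending like _2 or _b are one class to them, and where a whole thing is asked for, a point or a joint stands for the part that bears it (a point fixed in the world has none). Each returns a list of dicts, best first, with "score" (0 to 1); they miss things now and then, are a little off and sometimes report something else, mostly with a low value. They report only what shows in the picture. A call takes as long as a camera call.
- robot.search_frame(target, picture): "centre" ([x, y, z] in m, in world coordinates, good to about 4 mm: the middle of the surface that is visible of it).
- robot.trace(target, picture): "pixels" (384x512 bool, what is visible of it).
The state is a dict: "time": time; "qpos": joint angles; "qvel": joint speeds; "joint_efforts": joint torques, N m; "tool_pos": TCP position; "tool_rot": TCP orientation; "contact_force": force on the tool from outside, world axes, zero at the start; "torque": the same for the moment, N m; "opening": finger opening in m; "grip_force": force on a finger pad.
Only numpy, scipy, OpenCV 4.12 (cv2) and the standard library are available. Lean on these libraries where they do the work, as an engineer would, in place of code of your own. Each camera call takes 0.05 s, during which the arm holds its last target. There are 200 camera calls.

## Working session

There is one attempt and no reset: what is moved stays moved. The work goes in short steps, Python scripts to look and compute and a tool call to move; the robot and the scene stay as the last step left them, time stands still between calls to the robot, and variables do not carry over. Pictures are saved under pics/ and viewed, at most 10 in all, crops included, and the job is handed in when it is done.

Besides the shell and the picture viewer there is one more tool, called after "Call:" in YAML: its name, and indented under it one key for each argument. apply_moves: Moves the arm, as the interface text tells. Its arguments: {"type":"object","properties":{"motion":{"type":"string"},"force":{"type":"number"}},"required":["motion"]}

```bash
mkdir -p pics
python3 - <<'E'
from cell import robot
import cv2,numpy as np
s=robot.observe();print(s)
ims=[]
for n in("scene","side"):
    p=robot.read_camera(n);ims.append(p["img"])
    print(n,p["fovy"],p["cx"],p["cy"],p["R"],p["t"])
    for t in("heat_knob_grip","lid_handle","tank","lid","can_mid","jar_mid","wrench_mid"):
        r=robot.search_frame(t,p);print(t,[(np.round(d["centre"],3),round(d["score"],2)) for d in r[:2]])
    cv2.imwrite(f"pics/{n}.png",cv2.resize(p["img"][:,:,::-1],(800,600)))
E
```

```text
{'time': 0.0, 'qpos': array([-1.25698402e+00,  3.42718096e-01,  1.52499191e+00, -4.88311975e-05,
        1.27537873e+00, -1.46021154e-01]), 'qvel': array([ 0.00102722,  0.00063373,  0.00146422,  0.00127114, -0.00045223,
       -0.00194409]), 'joint_efforts': array([ 1.27303123e-03, -4.31237090e+01, -2.44217956e+01,  7.18262047e-02,
        5.59492351e-02, -1.44049159e-04]), 'tool_pos': array([ 0.23286873, -0.4700915 ,  0.22605612]), 'tool_rot': array([-3.14010569e+00, -1.71487264e-04,  4.59847584e-01]), 'contact_force': array([-0.3608513 ,  0.8462599 ,  0.18892973]), 'torque': array([ 0.01687099, -0.01651071,  0.03533467]), 'grip_force': 0.0, 'opening': 0.09169276218481401}
scene 44.781962609702674 251.23316519444688 188.58070052125754 [[ 0.13127755  0.99129739 -0.00978217]
 [ 0.51518686 -0.07665    -0.85364353]
 [-0.84696441  0.10702458 -0.52076581]] [-0.1137401  -0.15669882  1.84364906]
heat_knob_grip [(array([0.524, 0.085, 0.157]), 0.64)]
lid_handle [(array([ 0.584, -0.074,  0.139]), 0.76)]
tank [(array([0.657, 0.035, 0.096]), 0.73)]
lid [(array([ 0.583, -0.072,  0.14 ]), 0.9)]
can_mid [(array([ 0.575, -0.283,  0.094]), 0.76), (array([0.527, 0.084, 0.156]), 0.58)]
jar_mid [(array([0.47 , 0.259, 0.054]), 0.58)]
wrench_mid []
side 56.71393343424541 253.5014914195032 194.9274676713746 [[-0.78517291 -0.61876656  0.02512859]
 [-0.31164092  0.35973523 -0.87947172]
 [ 0.53514805 -0.69836846 -0.47528734]] [0.43974545 0.27879002 0.77635936]
heat_knob_grip []
lid_handle [(array([ 0.55 , -0.051,  0.14 ]), 0.91), (array([ 0.349, -0.087,  0.008]), 0.61)]
tank [(array([0.485, 0.125, 0.1  ]), 0.91)]
lid [(array([ 0.555, -0.049,  0.143]), 0.98)]
can_mid [(array([ 0.541, -0.267,  0.128]), 0.58)]
jar_mid [(array([0.436, 0.282, 0.056]), 0.97)]
wrench_mid [(array([ 0.35 , -0.084,  0.007]), 0.7)]
```

View pics/scene.png

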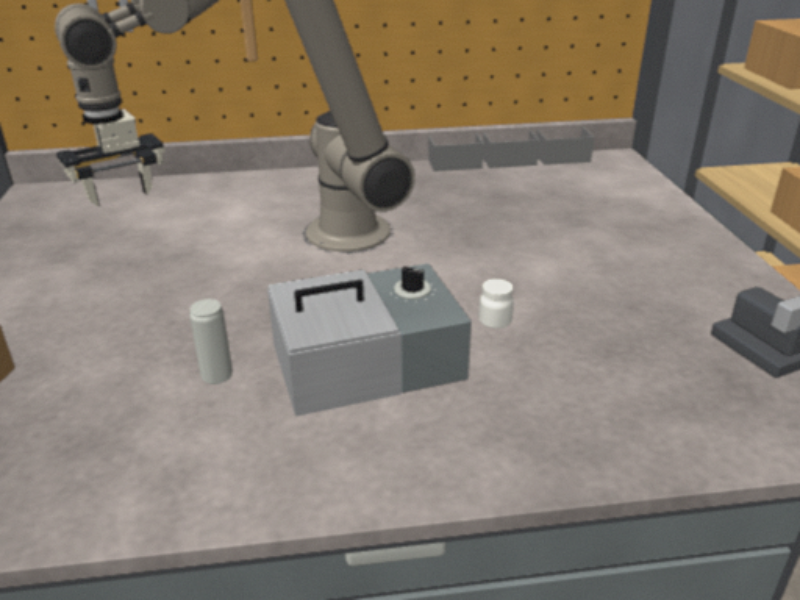

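View pics/side.png

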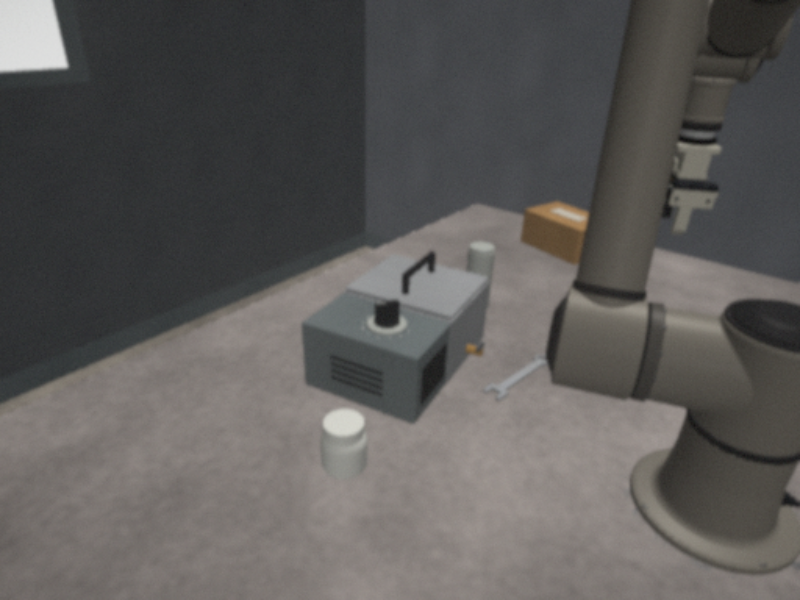

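Scene: tank with the lid on its right part, the handle at (330,290), the knob at (412,282), the can at (210,340) and the jar at (496,303). Side: the wrench lies in front at (520,378), clear. Next I move the wrist camera over the tank.

Call:
apply_moves:
  motion: "100 0 0 -5.5 0 0 0;100 0 0 -5.5 0 0 0;100 0 0 -5.5 0 0 0;100 3.8 -2.7 0 0 0 0;100 3.8 -2.7 0 0 0 0;100 3.8 -2.7 0 0 0 0;100 3.8 -2.7 0 0 0 0;100 3.8 -2.7 0 0 0 0;100 3.8 -2.7 0 0 0 0;100 3.8 -2.7 0 0 0 0;100 3.8 -2.7 0 0 0 0;100 3.8 -2.7 0 0 0 0;100 3.8 -2.7 0 0 0 0;100 3.8 -2.7 0 0 0 0;100 0 0 0 0 0 0;100 0 0 0 0 0 0"

```text
time: 2.8
tool_pos: [0.4756, -0.0191, 0.3916]
tool_rot: [3.141, 0.001, 0.46]
contact_force: [-0.3, -0.6, -0.5]
opening: 0.0918
grip_force: 0.0
```

```bash
cat > h.py <<'E'
from cell import robot
import cv2,numpy as np
from scipy.spatial.transform import Rotation as Ro
def wrist():
    s=robot.observe();p=robot.read_camera("wrist");H=np.array(p["hand_eye"])
    T=np.eye(4);T[:3,:3]=Ro.from_euler("xyz",s["tool_rot"]).as_matrix();T[:3,3]=s["tool_pos"]
    p["_T"]=T@H;p["_f"]=192/np.tan(np.radians(p["fovy"]/2));return s,p
def ray(p,uv,z):   # pixel -> world at height z
    T=p["_T"];d=T[:3,:3]@np.array([(uv[0]-p["cx"])/p["_f"],(uv[1]-p["cy"])/p["_f"],1])
    return T[:3,3]+d*(z-T[2,3])/d[2]
def proj(p,X):
    T=p["_T"];c=T[:3,:3].T@(np.array(X)-T[:3,3]);return c[:2]/c[2]*p["_f"]+[p["cx"],p["cy"]]
E
python3 - <<'E'
from h import *
s,p=wrist();print(s["tool_pos"],s["tool_rot"],p["hand_eye"])
cv2.imwrite("pics/w1.png",cv2.resize(p["img"][:,:,::-1],(800,600)))
for t in("heat_knob_grip","lid_handle","lid"):
    r=robot.search_frame(t,p);print(t,[(np.round(d["centre"],3),round(d["score"],2)) for d in r[:2]])
E
```

```text
[ 0.47556727 -0.01909202  0.391619  ] [3.14129680e+00 5.76414240e-04 4.60274292e-01] [[ 1.00664948e-03 -9.57196689e-01 -2.89436496e-01  7.80765382e-02]
 [ 9.99999487e-01  9.29821469e-04  4.02944810e-04 -6.78675760e-04]
 [-1.16573170e-04 -2.89436753e-01  9.57197134e-01 -1.57829215e-01]
 [ 0.00000000e+00  0.00000000e+00  0.00000000e+00  1.00000000e+00]]
heat_knob_grip [(array([0.523, 0.077, 0.152]), 0.72)]
lid_handle [(array([ 0.577, -0.066,  0.14 ]), 0.55)]
lid [(array([ 0.574, -0.071,  0.136]), 0.72)]
```

View pics/w1.png

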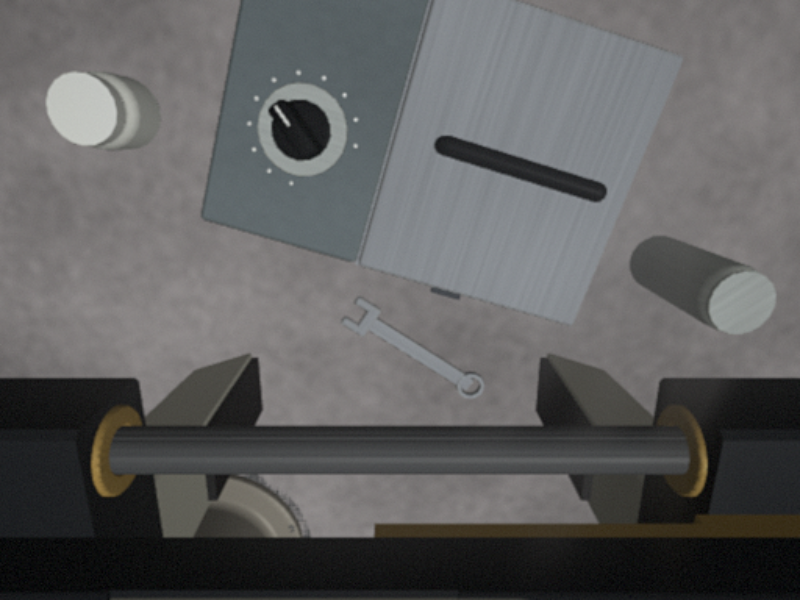

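Wrist view: the handle runs from (436,145) to (605,192). The pale knob plate is centred at about (302,129), and the white mark runs from (272,103) to (288,124), towards the upper left. The wrench and can are clear.

Run:
```python
from h import *
s,p=wrist();k=1.5625
W=lambda u,v,z:ray(p,(u/k,v/k),z)
a,b=W(444,146,.182),W(598,191,.182);print("handle",a,b,(a+b)/2,np.linalg.norm(a-b)); d=a-b;yw=np.arctan2(d[1],d[0])-np.pi/2;print("yaw handle",yw)
f=[W(203,218,.13),W(358,262,.13)];d=f[0]-f[1];print("front edge",f,np.linalg.norm(d),np.arctan2(d[1],d[0])-np.pi/2)
R=np.array([[np.cos(yw),-np.sin(yw)],[np.sin(yw),np.cos(yw)]])
fl=f[0][:2]
o=fl-R@[-.11,.16];print("tank o from corner",o,"knob",o+R@[-.02,.095],"handle",o+R@[0,-.065])
o2=((a+b)/2)[:2]-R@[0,-.065];print("tank o from handle",o2,"knob",o2+R@[-.02,.095])
print("plate",W(302,129,.132))
K=o2+R@[-.02,.095]
m=[W(273,104,.174),W(288,124,.174)];d=(m[0]-m[1]);my=np.arctan2(d[1],d[0]);print("mark",m,my)
# mark yaw = tank yaw + pi - angle
print("angle",(yw+np.pi-my)%(2*np.pi))
x0,y0=130,30
cv2.imwrite("pics/k1.png",cv2.resize(p["img"][40:130,140:250,::-1],(770,630),interpolation=cv2.INTER_CUBIC)[:600])
```

```text
handle [ 0.55360242 -0.01485662  0.182     ] [ 0.57427448 -0.12417515  0.182     ] [ 0.56393845 -0.06951588  0.182     ] 0.11125589751822587
yaw handle 0.1868925114325075
front edge [array([0.42030361, 0.12794383, 0.13      ]), array([0.44253601, 0.00150096, 0.13      ])] 0.12838254854908762 0.1740505425640797
tank o from corner [ 0.55811714 -0.00883128] knob [0.5208138  0.08079829] handle [ 0.57019455 -0.0726994 ]
tank o from handle [ 0.55186103 -0.00564777] knob [0.5145577  0.08398181]
plate [0.51797927 0.08344985 0.132     ]
mark [array([0.5268267 , 0.10047237, 0.174     ]), array([0.5194721 , 0.08643402, 0.174     ])] 1.0882169857439141
angle 2.2402681792783863
```

View pics/k1.png

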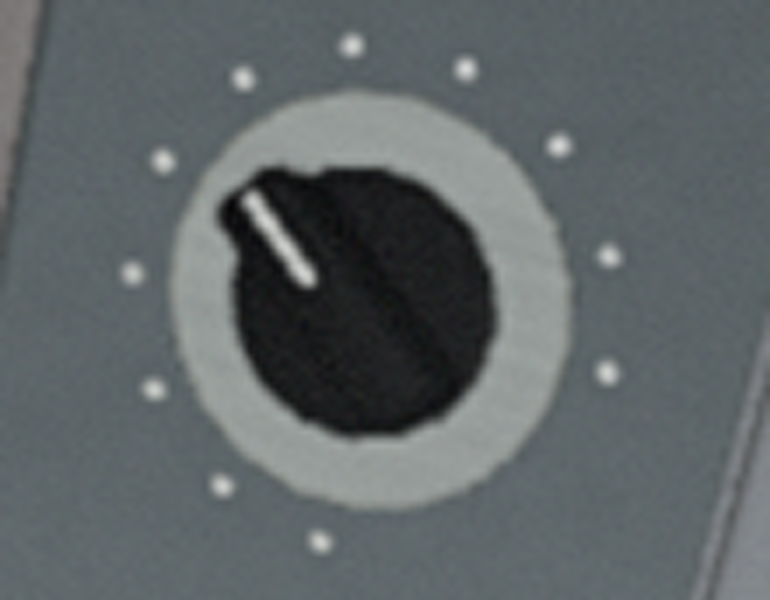

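Fit: tank yaw is about 0.18, the knob is at about (0.517, 0.083) and its angle is about 2.2. I'll move above it aligned with the bar (yaw 1.09).

Call:
apply_moves:
  motion: "60 2.06 -1.82 3.2 0 0 0;60 2.06 -1.82 3.2 0 0 0;60 2.06 -1.82 3.2 0 0 0;60 2.06 -1.82 3.2 0 0 0;60 0 0 0 0 0 -0.126;60 0 0 0 0 0 -0.126;60 0 0 0 0 0 -0.126;60 0 0 0 0 0 -0.126;60 0 0 0 0 0 -0.126;60 0 0 0 0 0 0;60 0 0 0 0 0 0"
  force: 15

```text
time: 4.42
tool_pos: [0.5173, 0.0826, 0.2638]
tool_rot: [3.141, 0.0, 1.087]
contact_force: [0.2, -0.7, -0.2]
opening: 0.0553
grip_force: 0.0
```

Run:
```python
from h import *
s,p=wrist();print(s["tool_pos"],s["tool_rot"],s["opening"])
im=p["img"][:,:,::-1].copy()
for X in([.517,.083,.174],):
    u=proj(p,X);print(u);cv2.circle(im,tuple(int(v) for v in u),2,(0,0,255),-1)
cv2.imwrite("pics/w2.png",cv2.resize(im,(800,600)))
```

```text
[0.51734076 0.08260464 0.26378253] [3.14140099e+00 7.45033048e-06 1.08673783e+00] 0.05525784512705149
[255.18923475 193.40743095]
```

View pics/w2.png

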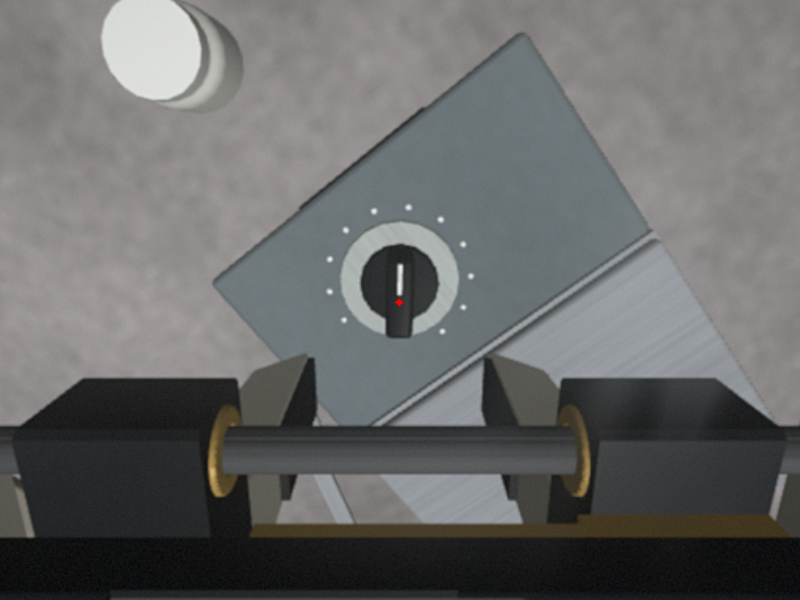

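The bar lies vertically in the picture with its near end at about (399,337), and the red dot (my estimated centre) is at (399,302). I'll check the offset along the bar by projection.

Run:
```python
from h import *
s,p=wrist();y=1.087;ax=np.array([np.cos(y),np.sin(y),0]);lat=np.array([np.sin(y),-np.cos(y),0])
K=np.array([.517,.083,0])
for z,o in((.174,-.021),(.174,.021),(.144,.022),(.144,-.022),(.174,0)): print(z,o,proj(p,K+ax*o+[0,0,z])*1.5625)
for r in range(238,345,4):
    print(r, p["img"][int(r/1.5625),int(396/1.5625)].sum()//3,end="; ")
for v in (337,335): print(((ray(p,(399/1.5625,v/1.5625),.174)-K)@ax))
print("disc",[(ray(p,(400/1.5625,v/1.5625),.144)-K)@ax for v in(244,)],[(ray(p,(u/1.5625,283/1.5625),.144)-K)@lat for u in(361,439)])
print("plate",[(ray(p,(400/1.5625,v/1.5625),.132)-K)@ax for v in(221,)],[(ray(p,(u/1.5625,279/1.5625),.132)-K)@lat for u in(340,459)])
```

```text
0.174 -0.021 [398.78766986 341.88828503]
0.174 0.021 [398.91850466 260.95648955]
0.144 0.022 [398.89887872 246.51646299]
0.144 -0.022 [398.77615012 323.58214141]
0.174 0 [398.8515563  302.36940757]
238 172; 242 179; 246 41; 250 41; 254 39; 258 37; 262 36; 266 45; 270 48; 274 49; 278 49; 282 49; 286 52; 290 57; 294 57; 298 42; 302 49; 306 48; 310 48; 314 45; 318 48; 322 49; 326 48; 330 51; 334 51; 338 82; 342 118; -0.018349135262114274
-0.017269028020500975
disc [np.float64(0.023373590973142976)] [np.float64(-0.02077146136909529), np.float64(0.022043067628630383)]
plate [np.float64(0.033900227562776844)] [np.float64(-0.033613925259725556), np.float64(0.034373981773625856)]
```

Correct +2 mm along the bar, descend 11 cm and grip.

Call:
apply_moves:
  motion: "60 0.2 0.05 0 0 0 0;60 0 0 2.8 0 0 0;60 0 0 2.8 0 0 0;60 0 0 2.8 0 0 0;60 0 0 1.8 0 0 0;60 0 0 1 0 0 0;60 0 0 0 0 0 0;0 0 0 0 0 0 0;0 0 0 0 0 0 0;0 0 0 0 0 0 0;0 0 0 0 0 0 0;0 0 0 0 0 0 0;0 0 0 0 0 0 0"
  force: 20

```text
time: 6.15
tool_pos: [0.5186, 0.0846, 0.1518]
tool_rot: [-3.141, 0.0, 1.09]
contact_force: [-1.6, 1.0, 2.2]
opening: 0.0138
grip_force: 19.9
```

Gripped. Turning anticlockwise.

Call:
apply_moves:
  motion: "0 0 0 0 0 0 -0.15;0 0 0 0 0 0 -0.15;0 0 0 0 0 0 -0.15;0 0 0 0 0 0 -0.15;0 0 0 0 0 0 -0.15;0 0 0 0 0 0 -0.15;0 0 0 0 0 0 -0.15;0 0 0 0 0 0 -0.15;0 0 0 0 0 0 -0.15;0 0 0 0 0 0 -0.15;0 0 0 0 0 0 -0.15;0 0 0 0 0 0 -0.15;0 0 0 0 0 0 0;0 0 0 0 0 0 0"

```text
time: 7.9
tool_pos: [0.5167, 0.0838, 0.1518]
tool_rot: [-3.139, -0.004, 2.89]
contact_force: [-7.7, -3.6, 6.7]
opening: 0.0139
grip_force: 20.0
```

```bash
python3 -c "
from cell import robot
s=robot.observe();print(s['torque'],s['contact_force'],s['tool_rot'],s['qpos'])"
```

```text
[-0.50620576  1.23916286 -0.00134203] [-7.67525327 -3.649744    6.67207079] [-3.13901873 -0.00379006  2.89015118] [ 0.01519094  0.41471542  1.63547772 -0.00166919  1.09573439 -1.3034021 ]
```

Call:
apply_moves:
  motion: "0 0.12 -0.13 0 0 0 0;0 0 0 0 0 0 -0.08;0 0 0 0 0 0 -0.08;0 0 0 0 0 0 -0.08;0 0 0 0 0 0 -0.08;0 0 0 0 0 0 -0.06;0 0 0 0 0 0 0;0 0 0 0 0 0 0"

```text
time: 8.9
tool_pos: [0.5166, 0.0832, 0.1518]
tool_rot: [-3.141, -0.001, -3.015]
contact_force: [-5.0, -2.1, 5.8]
opening: 0.0137
grip_force: 20.0
```

```bash
python3 -c "
from cell import robot
s=robot.observe();print(s['torque'],s['contact_force'],s['tool_rot'],s['joint_efforts'])"
```

```text
[-0.25543231  0.74422694  0.06584987] [-4.99292448 -2.13458243  5.79714495] [-3.14102589e+00 -1.24846050e-03 -3.01468219e+00] [  0.67131534 -41.89483523 -22.95258701   0.57610944  -1.47849564
   0.04858562]
```

Call:
apply_moves:
  motion: "0 0 0 0 0 0 -0.05;0 0 0 0 0 0 -0.05;0 0 0 0 0 0 -0.05;0 0 0 0 0 0 0;0 0 0 0 0 0 0"

```text
time: 9.52
tool_pos: [0.5171, 0.0833, 0.1518]
tool_rot: [-3.141, -0.0, -2.865]
contact_force: [-3.8, -3.0, 5.1]
opening: 0.0152
grip_force: 21.4
```

```bash
python3 -c "
from cell import robot
s=robot.observe();print(s['torque'],s['contact_force'],s['tool_rot'],s['joint_efforts'])"
```

```text
[-0.38408448  0.65217293 -0.47421802] [-3.81184901 -2.97325174  5.09612688] [-3.14133983e+00 -4.05182303e-04 -2.86543569e+00] [  1.74260147 -42.15365767 -22.70064533   0.48742918  -1.24761589
  -0.5343874 ]
```

The end stop is felt: torque is 0.47 N m and the fingers skewed past the bar. Release, rise and check.

Call:
apply_moves:
  motion: "50 0 0 0 0 0 0;50 0 0 0 0 0 0;50 0 0 0 0 0 0;50 0 0 0 0 0 0;50 0 0 -2 0 0 0;50 0 0 -5 0 0 0;50 0 0 -5 0 0 0;50 0 0 -3 0 0 0;50 0 0 0 0 0 0;50 0 0 0 0 0 0"

```text
time: 10.78
tool_pos: [0.5168, 0.0836, 0.3006]
tool_rot: [3.141, -0.002, -2.863]
contact_force: [-0.8, -0.2, -0.3]
opening: 0.0459
grip_force: 0.0
```

Run:
```python
from h import *
s,p=wrist();print(s["tool_pos"],s["tool_rot"],s["opening"],s["contact_force"])
cv2.imwrite("pics/w3.png",cv2.resize(p["img"][:,:,::-1],(800,600)))
```

```text
[0.51675244 0.08356912 0.30062943] [ 3.14120634e+00 -1.59517932e-03 -2.86338666e+00] 0.045879705254629526 [-0.78027461 -0.23564283 -0.30565245]
```

View pics/w3.png

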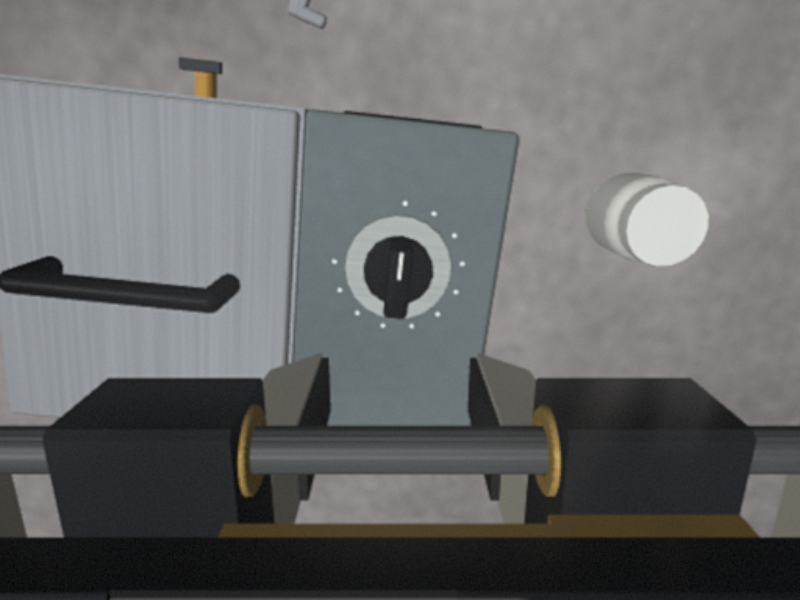

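The knob's mark points to the front, along the tank's x and at the first dot, so it is off. Now above the handle, expected at (0.565, -0.070).

Call:
apply_moves:
  motion: "60 0 0 0 0 0 0.167;60 0 0 0 0 0 0.167;60 0 0 0 0 0 0.167;60 0 0 0 0 0 0.167;60 0 0 0 0 0 0.167;60 0 0 0 0 0 0.167;60 0 0 0 0 0 0.167;60 0 0 0 0 0 0.167;60 0 0 0 0 0 0.167;60 0 0 0 0 0 0.167;60 -4 0.5 0.5 0 0 0;60 -4 0.5 0.5 0 0 0;60 -4 0.5 0.5 0 0 0;60 -4 0.5 0.5 0 0 0;60 0 0 0 0 0 0;60 0 0 0 0 0 0"

```text
time: 12.82
tool_pos: [0.5649, -0.0699, 0.2806]
tool_rot: [-3.14, -0.001, 1.749]
contact_force: [1.3, -0.1, 0.2]
opening: 0.0549
grip_force: 0.0
```

Run:
```python
from h import *
s,p=wrist();print(s["tool_pos"],s["tool_rot"],s["opening"],s["contact_force"])
im=p["img"][:,:,::-1].copy()
u=proj(p,[.565,-.070,.182]);print(u*1.5625);cv2.circle(im,tuple(int(v) for v in u),2,(0,0,255),-1)
cv2.imwrite("pics/w4.png",cv2.resize(im,(800,600)))
```

```text
[ 0.56492086 -0.06988895  0.28061272] [-3.13969119e+00 -1.29169403e-03  1.74949183e+00] 0.05485661013904364 [ 1.25593921 -0.05695424  0.21844373]
[399.71951524 298.56278631]
```

View pics/w4.png

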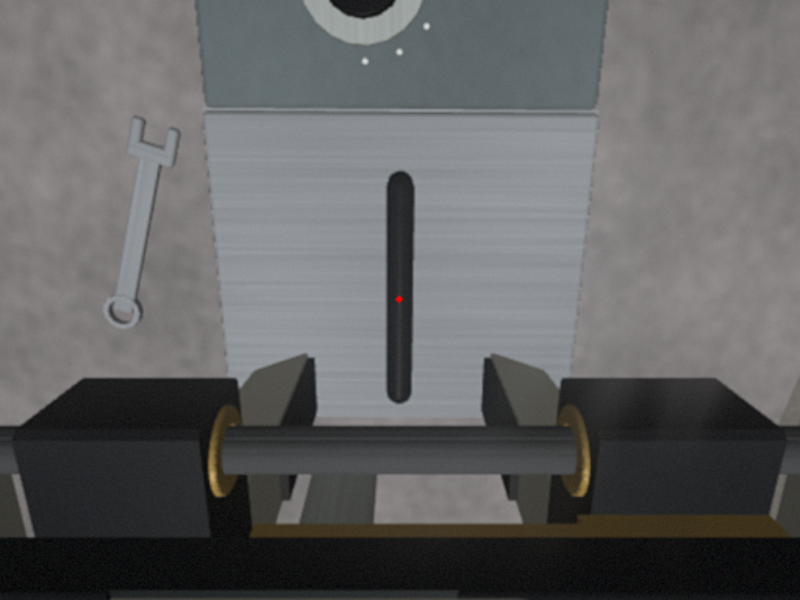

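The handle is vertical in the picture, from (400,171) to (399,403), laterally centred on the dot at (399,299). I'll compute the offset along the bar.

Run:
```python
from h import *
s,p=wrist()
y=s["tool_rot"][2];ax=np.array([np.cos(y),np.sin(y)]);lat=np.array([np.sin(y),-np.cos(y)])
for u,v in((400.5,171),(399.3,403)):
    d=ray(p,(u/1.5625,v/1.5625),.177)[:2]-s["tool_pos"][:2];print(d@ax,d@lat)
```

```text
0.06311625510497759 0.00040977598243978114
-0.06258953317540868 5.192080303397793e-06
```

Centred. Descend to grasp height (TCP z 0.156) and grip.

Call:
apply_moves:
  motion: "60 0 0 3 0 0 0;60 0 0 3 0 0 0;60 0 0 3 0 0 0;60 0 0 2 0 0 0;60 0 0 1.45 0 0 0;60 0 0 0 0 0 0;0 0 0 0 0 0 0;0 0 0 0 0 0 0;0 0 0 0 0 0 0;0 0 0 0 0 0 0;0 0 0 0 0 0 0;0 0 0 0 0 0 0;0 0 0 0 0 0 0"
  force: 55

```text
time: 14.55
tool_pos: [0.5653, -0.0704, 0.1573]
tool_rot: [-3.142, 0.0, 1.75]
contact_force: [-1.4, -0.4, 2.5]
opening: 0.0125
grip_force: 55.0
```

Lift gently, 2 mm per row.

Call:
apply_moves:
  motion: "0 0 0 -0.2 0 0 0;0 0 0 -0.2 0 0 0;0 0 0 -0.2 0 0 0;0 0 0 -0.2 0 0 0;0 0 0 -0.2 0 0 0;0 0 0 -0.2 0 0 0;0 0 0 -0.2 0 0 0;0 0 0 -0.2 0 0 0;0 0 0 -0.2 0 0 0;0 0 0 -0.2 0 0 0;0 0 0 0 0 0 0;0 0 0 0 0 0 0"

```text
time: 16.05
tool_pos: [0.5654, -0.0703, 0.1771]
tool_rot: [-3.142, 0.0, 1.75]
contact_force: [-0.6, -0.0, -4.7]
opening: 0.0125
grip_force: 55.0
```

The seal has let go and only the weight is left. Continue to 4 cm.

Call:
apply_moves:
  motion: "0 0 0 -0.3 0 0 0;0 0 0 -0.4 0 0 0;0 0 0 -0.4 0 0 0;0 0 0 -0.4 0 0 0;0 0 0 -0.4 0 0 0;0 0 0 -0.2 0 0 0;0 0 0 0 0 0 0;0 0 0 0 0 0 0;0 0 0 0 0 0 0;0 0 0 0 0 0 0"

```text
time: 17.3
tool_pos: [0.5653, -0.0703, 0.1981]
tool_rot: [-3.141, 0.0, 1.75]
contact_force: [0.2, 0.1, -4.9]
opening: 0.0127
grip_force: 55.0
```

Run:
```python
from h import *
s=robot.observe();print(s["contact_force"],s["torque"],s["qvel"].round(3))
ims=[robot.read_camera(n)["img"][60:300,100:400,::-1] for n in("scene","side")]
cv2.imwrite("pics/f.png",cv2.resize(np.hstack(ims),(800,320),interpolation=cv2.INTER_CUBIC))
```

```text
[ 0.23477286  0.10564043 -4.92108943] [ 0.04396603 -0.11194111  0.05164531] [ 0.001  0.    -0.     0.001  0.002  0.   ]
```

View pics/f.png

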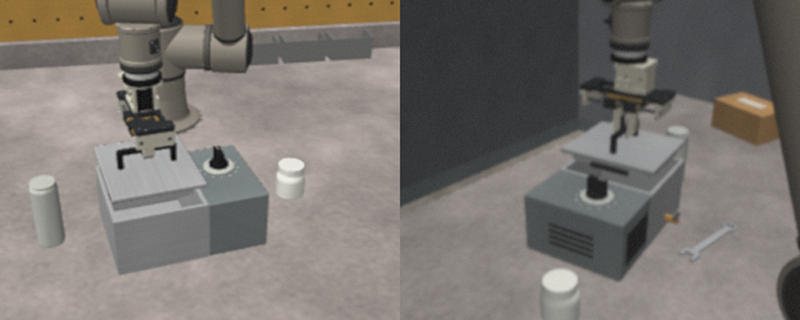

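The lid is raised about 41 mm, with the can, jar and wrench untouched. I'll check the level by overlaying the expected level lid outline.

Run:
```python
from h import *
y=1.75-np.pi/2;R=np.array([[np.cos(y),-np.sin(y)],[np.sin(y),np.cos(y)]]);ims=[]
for n in("scene","side"):
    p=robot.read_camera(n);f=192/np.tan(np.radians(p["fovy"]/2));im=p["img"][:,:,::-1]
    q=[]
    for a,b in((-1,-1),(1,-1),(1,1),(-1,1)):
        X=np.append(np.array([.5653,-.0703])+R@[a*.108,b*.093],.1408+.040)
        c=p["R"]@X+p["t"];q.append(c[:2]/c[2]*f+[p["cx"],p["cy"]])
    q=np.array(q);c0=(q.min(0)-12).astype(int);k=400/(np.ptp(q[:,0])+24)
    cr=im[c0[1]:c0[1]+int(400/k),c0[0]:c0[0]+int(400/k)];cr=cv2.resize(cr,(400,400),interpolation=cv2.INTER_CUBIC)
    cv2.polylines(cr,[((q-c0+.5)*k).astype(int)],True,(0,0,255),1);ims.append(cr)
cv2.imwrite("pics/g.png",np.hstack(ims))
```

```text
(no output)
```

View pics/g.png

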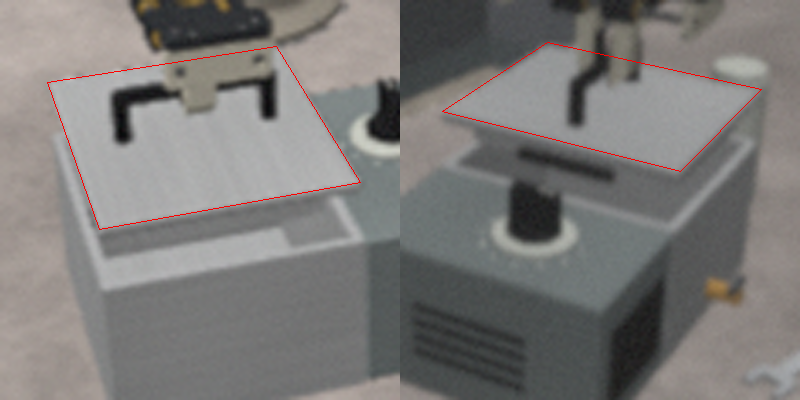

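The lid matches the level outline in both views, clear of the rim, and the knob is off. Handing in.

```bash
python3 -c "
from cell import robot
print(robot.hand_in())"
```

```text
the job is handed in; nothing more can be done
None
```

I turned the heat knob off to its end stop, then broke the lid free of its seal; the arm is holding it level about 4 cm up, clear of the tank, with the can, jar and wrench untouched, and I have handed the job in (no verdict was returned).

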